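Stir up a sealed turbidity vial, seat it in the meter and hold its READ key

ROBOT

A 6-joint arm with a two-finger parallel gripper is mounted at the origin on the work surface. World frame = base frame: x ahead of the robot, y to its left, z up, the work surface at z = 0. Lengths are in m, angles in rad, forces in N, time in s.
With the tool pointing down it reaches from about 0.375 to 0.9 m from the base axis. Payload 3.1 kg.
Tool frame: the origin (TCP) lies at the centre of the arm's flange, where the gripper is bolted on; the fingertips stand 182 mm ahead of it and the grasp point (between the pads) lies 164 mm ahead of it; z points along the fingers, y is the line along which they close (so a half turn about z gives the same grasp; the last joint's range is limited). The gripper opens to 87 mm and grips with 3 to 60 N. Pads are 19 mm wide; open, the fingers measure 117 mm over their backs; the gripper's body (75 mm by 190 mm) begins 51 mm behind the grasp point.
Start: joints at [-1.522, 0.527, 1.433, -0, 1.181, -0.178], TCP at [0.141, -0.609, 0.405] pointing down, gripper open.
Joint ranges: [-3.08, 3.08], [-0.75, 2.2], [0.22, 2.44], [-1.43, 4.57], [0, 2.65], [-2.85, 2.85]. Speed limits (rad/s): [2.79, 2.79, 3.14, 3.14, 3.14, 3.14].

INTERFACE

Orientations are given as a unit quaternion [x, y, z, w].
In Python, from rig import * gives the robot as it stands.
- The arm moves only by the tool move_arm, never from a script. Its argument "commands" is a list that holds one entry, the list of rows, each a list of 6 numbers: the shift along the tool's x, y, z in units of 40 mm (1.0 is 40 mm), then the turn, a rotation vector about the tool's x, y, z in rad. A call has 1 to 12 rows; each row is the pose to reach, as a shift and turn from the pose commanded when the call began, along the tool's axes at that moment; what a row does not reach only later rows make up. A row lasts 1/8 s, in which the tool goes at most 62.5 mm and 10.7 degrees, less where a joint would pass 70% of its speed; a pose out of reach is approached as far as the arm can. A call with a gripper value outside its range is refused whole. "claw" is the closure, from -1 (fully open) to 1 (shut), so that 0 is half open, set as the call begins (left out, the last holds). The fingers move at their own pace and stop on an object; "squeeze" is the grip in N (left out, the last holds). Time passes only in rows, so rows that repeat a pose let the fingers close. It gives the time, the measured TCP pose, the force, the opening and the grip force at its end, in the units of the state.
- get_obs(): the state, without advancing time (a new reading comes with each control period).
- camera(name): name is "scene" or "side" or "wrist"; returns a dict with "pixels" (480x640x3 uint8, blue, green, red), "range_z" (480x640 float32, m along the optical axis (not along the pixel's ray), 0 where there is no reading), "camera_matrix" (3x3 intrinsics, pixels), "D" ([k1, k2, p1, p2, k3] as OpenCV has them; the pictures are not rectified), "extrinsics" (4x4, takes a point from world to camera coordinates). Camera axes: x right, y up, looking along -z (the intrinsics and any distortion apply to the point x, -y, -z); pixel columns grow to the right and rows downward; lengths in m; the calibration is good to about 2 mm. A picture is of the moment at which its call begins.
- hand_in(): hands the job in; it is judged then, once.
The state is a dict: "time": time; "q": joint angles; "joint_velocities": joint speeds; "joint_torque": joint torques, N m; "position": TCP position; "tool_rot": TCP orientation; "ft_force": force on the tool from outside, world axes, zero at the start; "moment": the same for the moment, N m; "grip_width": finger opening in m; "grip_force": force on a finger pad.
Only numpy, scipy, OpenCV 4.12 (cv2) and the standard library are available. Lean on these libraries where they do the work, as an engineer would, in place of code of your own. Each camera call takes 0.05 s, during which the arm holds its last target. There are 200 camera calls.

TASK

Read the settled water sample on the turbidity meter: take the capped vial out of the foam stand, turn it upside down and back upright to stir up the sediment, then lower it (do not drop it) into the meter's well, fully home with its cap sitting on the rim, and let go of it. Then press the round READ key right down with the fingers and finish while still holding it down, firmly but without leaning on it, because the meter reads only as long as the key is held; leave the other things on the table alone.

Things in the scene. Friction and masses are not known exactly. Their poses are not given: they have to be found in the camera images.
- vial: The sealed sample vial: clear glass cylinder 24 mm in diameter and 56 mm long under a ribbed black cap 33 mm in diameter and 30 mm tall; 86 mm in all, 40 to 65 g. Origin at the centre of the glass underside, z towards the cap (up at the start). It starts upright in any one of the stand's three pockets.
- stand: Grey foam vial stand, fixed: block 190 (its x) x 74 (its y) x 46 mm high, origin at the centre of its underside. Three round pockets 28 mm wide and 36 mm deep in a row along its x axis at -60, 0 and +60 mm, the floors 10 mm above the table; one holds the vial, the other two the dropper bottles.
- meter: Portable turbidity meter lying firmly in a shallow foam bed (260 x 140 mm), fixed. Origin at table height under the middle; its x runs from the key end to the well end. Keypad and display part: white, 104 mm wide, top 62 mm above the table, from x = -110 to +32 mm. Well block: white, 78 x 104 mm, top 80 mm above the table, from x = +32 to +110 mm.
- well (a point): Centre of the mouth of the meter's dark round well, inside a flat black ring (71 mm from the meter's origin along its x, 80 mm above the table); its axes are the meter's. The well is 27 mm wide and 59 mm deep, straight down. When the vial is home its cap rests on the mouth's rim and the vial's origin lies 56 mm below this point.
- read_key_top (a point): Centre of the top of the READ key, the only raised key: a round grey button 24 mm in diameter, 72 mm from the meter's origin against its x, standing 7 mm proud of the keypad (top 69 mm above the table when not pressed). The point moves with the key.
- read_key (a joint): Travel of the READ key downwards, 0 released to 0.005 m at its stop. Return spring: 2 N at the first touch, rising evenly to 7 N at the stop; it comes straight back up when let go. The meter reads while the key is more than 3.5 mm down.
- dropper_a: Reagent dropper bottle in the stand, leave alone: 25 mm in diameter, 94 mm tall, thin pointed nozzle cap. Origin at the centre of its underside.
- dropper_b: A second dropper bottle, the same as the other, leave alone.
- screw_cap: Flat white screw cap lying on the table, 32 mm in diameter, 11 mm high, leave alone. Origin at the centre of its underside.
- beaker: Glass beaker, 68 mm in diameter, 85 mm tall, at the back, leave alone. Origin at the centre of its underside.
- pot: White jar with a green lid, 64 mm in diameter, 75 mm tall, at the right, leave alone. Origin at the centre of its underside.
- spoon: Steel measuring spoon 150 mm long lying on the table at the left, leave alone.
- pliers: Small pliers with blue handles, 150 mm long, lying on the table at the left, leave alone.

How it is judged:
On the way, in this order (a step that is already met when the one before it is completed fails the run):
1. the vial is off the stand and turned upside down (tilted more than 132 degrees) (angle between vial's own z axis and vertical above 2.3 rad and height (world z) of vial above 0.1 m and contact force between vial and stand below 0.05 N), for 0.2 s.
2. the vial, upright again and still held, is lowered at least half-way into the well (angle between vial's own z axis and vertical below 0.12 rad and horizontal distance between vial and well below 0.005 m and z of vial in the frame of well below -0.028 m and contact force between the fingers and vial above 0.5 N).
3. the vial stands fully home in the well and is let go (angle between vial's own z axis and vertical below 0.06 rad and horizontal distance between vial and well below 0.004 m and z of vial in the frame of well below -0.0535 m and contact force between the fingers and vial below 0.05 N), for 0.2 s.
At the end, for the whole second after the job is handed in: The program has ended with the fingers holding the READ key more than 3.5 mm down (of 5 mm), pressing the meter with 2 to 20 N, while the vial stands upright (within 3 degrees), at rest and untouched in the well, its cap within 2.5 mm of resting on the rim (all of step 3 and value of joint read_key above 0.0035 m and contact force between the fingers and meter between 2 and 20 N and linear speed of vial below 0.02 m/s); the arm keeps its last pose, push and grip.
It fails at once if the meter or its key is pressed with more than 35 N (contact force between the arm and meter above 35 N).
It fails at once if a dropper bottle is taken or pulled out of place (distance of any of dropper_a, dropper_b from where it was at the start of the episode above 0.02 m).
It fails at once if another thing on the table is moved by more than 3 cm (distance of any of screw_cap, beaker, pot, spoon, pliers from where it was at the start of the episode above 0.03 m).
It also fails if it takes over 58 s, if anything falls off the work surface, if the arm or the gripper's body presses on something with over 40 N, if the wrist force passes 120 N, or if a joint passes its speed limit or range.

## Working session

There is one attempt and no reset: what is moved stays moved. The work goes in short steps, Python scripts to look and compute and a tool call to move; the robot and the scene stay as the last step left them, time stands still between calls to the robot, and variables do not carry over. Pictures are saved under pics/ and viewed, at most 10 in all, crops included, and the job is handed in when it is done.

Besides the shell and the picture viewer there is one more tool, called after "Emit:" as name([rows], argument=value, ...), one row to a line, values as JSON. move_arm: Moves the arm, as the interface text tells. Its arguments: {"type":"object","properties":{"commands":{"type":"array","items":{"type":"array","items":{"type":"array","items":{"type":"number"}}}},"claw":{"type":"number"},"squeeze":{"type":"number"}},"required":["commands"]}

```bash
mkdir -p pics; ls
python3 - <<'E'
from rig import *
import cv2,numpy as np,pickle
o=get_obs();print(o['time'],o['position'],o['tool_rot'],o['grip_width'],o['ft_force'])
d={}
for n in("scene","side"):
    c=camera(n);d[n]=c;cv2.imwrite(f'pics/{n}0.png',c['pixels']);print(n,c['camera_matrix'],c['D'],c['extrinsics'])
pickle.dump(d,open('c0.pkl','wb'))
E
```

```text
pics
0.0 [ 0.14117561 -0.60850324  0.40377761] [ 9.93517701e-01  1.13672453e-01  6.81949199e-05 -1.07113707e-03] 0.08705544924354881 [-0.1342951 -0.1995789 -0.428514 ]
scene [[451.74437187   0.         312.67335714]
 [  0.         451.74437187 249.57473952]
 [  0.           0.           1.        ]] [-0.08307379  0.          0.          0.          0.        ] [[-0.32511597  0.94554512 -0.01562148  0.18658511]
 [-0.78429498 -0.2603686   0.56310708  0.41328878]
 [ 0.5283758   0.19532695  0.82623628 -1.55221281]
 [ 0.          0.          0.          1.        ]]
side [[510.83997262   0.         311.64339252]
 [  0.         510.83997262 230.62845822]
 [  0.           0.           1.        ]] [-0.02962049  0.          0.          0.          0.        ] [[-0.97825478 -0.20612006  0.02306759  0.58498029]
 [ 0.13749422 -0.5612131   0.81617106 -0.14236868]
 [-0.1552834   0.8015949   0.57734971 -1.05573683]
 [ 0.          0.          0.          1.        ]]
```

View pics/scene0.png

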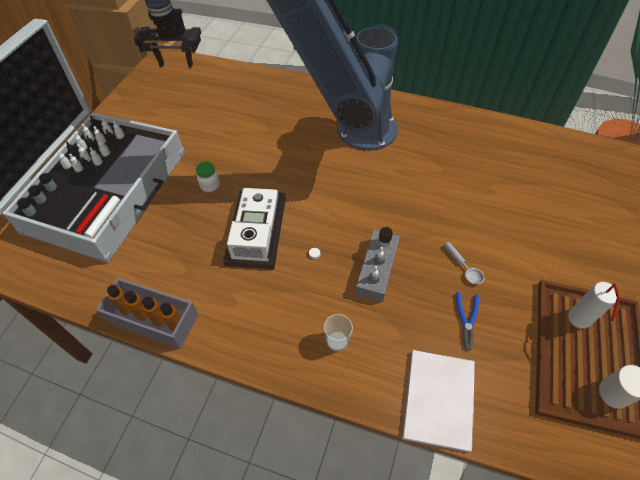

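View pics/side0.png

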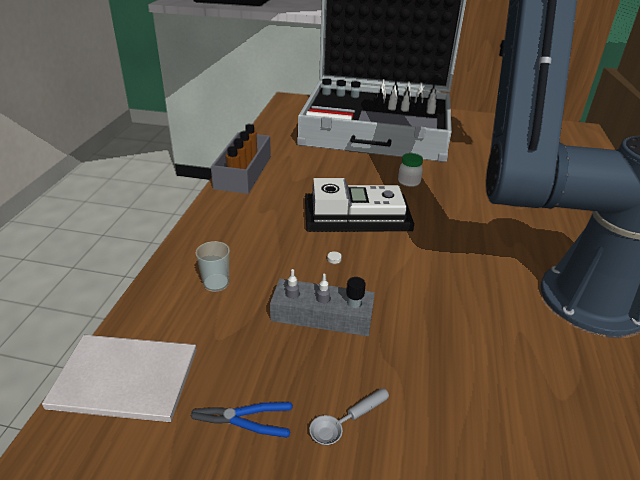

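The vial (black cap) sits in the stand's pocket nearest the robot, at scene px (386,234) and side px (356,288). The well ring is at scene (248,234), side (330,188), and the READ key at scene (258,197), side (388,194).

```bash
cat > h.py <<'E'
import cv2,numpy as np,pickle
from scipy.spatial.transform import Rotation as R
def ray(c,uv):
    p=cv2.undistortPoints(np.array([[uv]],float),c['camera_matrix'],np.array(c['D']))[0,0]
    E=c['extrinsics'];Rm=E[:3,:3]
    return -Rm.T@E[:3,3], Rm.T@np.array([p[0],-p[1],-1.])
def onz(c,uv,z):
    o,d=ray(c,uv); return o+d*(z-o[2])/d[2]
def cloud(c):
    E=c['extrinsics'];v,u=np.mgrid[:480,:640]
    p=cv2.undistortPoints(np.stack([u,v],-1).reshape(-1,1,2).astype(float),c['camera_matrix'],np.array(c['D'])).reshape(480,640,2)
    z=c['range_z'];P=np.stack([p[...,0]*z,-p[...,1]*z,-z],-1)
    return (P-E[:3,3])@E[:3,:3]
E
python3 - <<'E'
from h import *
d=pickle.load(open('c0.pkl','rb'))
for n,pts in (('scene',dict(cap=(386,231,.096),well=(248.5,234,.08),key=(258,196.5,.069))),('side',dict(cap=(356,283,.096),well=(330,188,.08),key=(388,193.5,.069)))):
    c=d[n]
    for k,(u,v,z) in pts.items(): print(n,k,onz(c,(u,v),z).round(4))
    P=cloud(c);x=c['pixels'].max(2)
    # stand top & meter tops by depth height
    for nm,lo,hi,ctr,r,bright in(('standtop',.042,.049,(.5,-.02),.15,None),('keypad',.059,.065,(.5,-.33),.2,130),('block',.077,.083,(.5,-.33),.2,130),('cap',.09,.1,(.48,0),.2,None)):
        ctr=onz(c,pts['cap'][:2],.09)[:2] if nm in('standtop','cap') else onz(c,pts['well'][:2],.08)[:2]
        m=(P[...,2]>lo)&(P[...,2]<hi)&(np.hypot(P[...,0]-ctr[0],P[...,1]-ctr[1])<(.03 if nm=='cap' else r))
        if bright: m&=x>bright
        q=P[m][:,:2]
        if len(q)<5: print(nm,'none');continue
        b=cv2.minAreaRect((q*1000).astype(np.float32));print(' ',nm,len(q),b)
for n in d:
    c=d[n]['pixels'];pts=dict(scene=((215,165,290,275),(350,215,410,305)),side=((295,165,420,240),(260,265,385,340)))[n]
    ims=[cv2.resize(c[b:e,a:f],(400,500)) for a,b,f,e in pts]
    d[n]=np.hstack(ims)
cv2.imwrite('pics/crops.png',cv2.resize(np.hstack([d['scene'],d['side']]),(800,500)))
E
```

```text
scene cap [0.4763 0.1724 0.096 ]
scene well [ 0.5894 -0.1753  0.08  ]
scene key [ 0.4506 -0.2078  0.069 ]
  standtop 815 ((531.1353759765625, 173.1847381591797), (180.2202606201172, 74.41454315185547), 0.942463219165802)
  keypad 489 ((520.90234375, -191.98907470703125), (224.5055694580078, 102.87834167480469), 14.0902738571167)
  block 514 ((588.8980102539062, -176.42538452148438), (84.93528747558594, 105.39134979248047), 13.706978797912598)
  cap 103 ((479.1089782714844, 172.0882568359375), (32.01426696777344, 32.21788024902344), 42.00068283081055)
side cap [0.4804 0.1745 0.096 ]
side well [ 0.5915 -0.1774  0.08  ]
side key [ 0.4516 -0.2047  0.069 ]
  standtop 2046 ((537.9193725585938, 173.9842071533203), (184.23480224609375, 79.46099853515625), 1.3581568002700806)
  keypad 830 ((522.4694213867188, -188.64964294433594), (216.94711303710938, 106.29878234863281), 14.384471893310547)
  block 582 ((590.75537109375, -174.27801513671875), (78.40797424316406, 109.81483459472656), 14.274572372436523)
  cap 212 ((481.3127746582031, 173.66563415527344), (32.455474853515625, 34.12006378173828), 49.58070373535156)
```

Emit:
move_arm([
  [[13.38,-8.0,0.5,0,0,0],[13.38,-8.0,0.5,0,0,0],[13.38,-8.0,0.5,0,0,0],[13.38,-8.0,0.5,0,0,0],[13.38,-8.0,0.5,0,0,0],[13.38,-8.0,0.5,0,0,0],[13.38,-8.0,0.5,0,0,0],[13.38,-8.0,0.5,0,0,0],[13.38,-8.0,0.5,0,0,0],[13.38,-8.0,0.5,0,0,0],[13.38,-8.0,0.5,0,0,0],[13.38,-8.0,0.5,0,0,0]],
], claw=-1)

```text
time: 1.6
position: [0.5899, -0.176, 0.3841]
tool_rot: [0.993, 0.114, -0.001, -0.0]
ft_force: [0.0, -0.4, 0.4]
grip_width: 0.0867
grip_force: 0.0
```

```bash
cat > shot.py <<'E'
import sys;from rig import *;from h import *
n=sys.argv[1];o=get_obs();c=camera("wrist");c['o']={k:np.array(v) for k,v in o.items()}
pickle.dump(c,open(n+'.pkl','wb'));cv2.imwrite(f'pics/{n}.png',c['pixels'])
print(o['time'],'pos',np.round(o['position'],4),'q',np.round(o['q'],3),'rv',R.from_quat(o['tool_rot']).as_matrix().round(3).tolist())
E=c['extrinsics'];T=R.from_quat(o['tool_rot']).as_matrix();cp=-E[:3,:3].T@E[:3,3]
print('cam in tool',(T.T@(cp-o['position'])).round(4),'look',(T.T@(-E[2,:3])).round(3),c['camera_matrix'][0],c['D'])
E
python3 shot.py w1
```

```text
1.6 pos [ 0.5899 -0.176   0.3841] q [-4.710e-01  5.380e-01  1.478e+00 -1.000e-03  1.127e+00  8.710e-01] rv [[0.974, 0.227, -0.002], [0.227, -0.974, 0.0], [-0.002, -0.001, -1.0]]
cam in tool [0.0818 0.0004 0.0197] look [-0.298 -0.001  0.955] [366.6301212    0.         323.75992476] [-0.0044692  0.         0.         0.         0.       ]
```

View pics/w1.png

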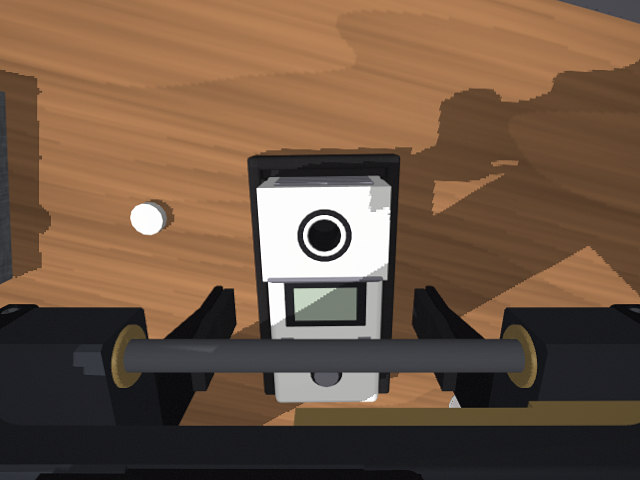

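The wrist view shows the well ring at (324,236), dead ahead. The key is partly hidden behind the gripper bar at (326,375).

Emit:
move_arm([
  [[-0.71,-9.12,-0.4,0,0,0],[-0.71,-9.12,-0.4,0,0,0],[-0.71,-9.12,-0.4,0,0,0],[-0.71,-9.12,-0.4,0,0,0],[-0.71,-9.12,-0.4,0,0,0],[-0.71,-9.12,-0.4,0,0,0],[-0.71,-9.12,-0.4,0,0,0],[-0.71,-9.12,-0.4,0,0,0],[-0.71,-9.12,-0.4,0,0,0]],
])

```text
time: 2.78
position: [0.4809, 0.1709, 0.4007]
tool_rot: [0.994, 0.112, 0.0, 0.0]
ft_force: [0.4, 0.3, -0.7]
grip_width: 0.0871
grip_force: 0.0
```

```bash
python3 shot.py w2
python3 - <<'E'
from h import *
def rel(c,p): 
    o=c['o'];return R.from_quat(o['tool_rot']).as_matrix().T@(p-o['position'])
for n,z in(('w1',.08),('w2',.096)):
    c=pickle.load(open(n+'.pkl','rb'));g=cv2.cvtColor(c['pixels'],6)
    for th in (40,60,90):
        cs,_=cv2.findContours((g<th).astype(np.uint8),cv2.RETR_LIST,cv2.CHAIN_APPROX_NONE)
        for k in cs:
            if len(k)<40: continue
            e=cv2.fitEllipse(k);a,b=e[1]
            if 25<a and b<110 and a/b>.75 and 150<e[0][1]<290 and 250<e[0][0]<390:
                p=onz(c,e[0],z);print(n,th,len(k),np.round(e[0]+e[1],1),p.round(4),'tool',rel(c,p).round(4))
    if n=='w2':
        P=cloud(c);m=(P[...,2]>.088)&(P[...,2]<.104)
        v,u=np.nonzero(m);print(len(v),u.min(),u.max(),v.min(),v.max());ok=(abs(u-324)<60)
        print(cv2.minEnclosingCircle((P[m][ok,:2]*1000).astype(np.float32)),np.median(P[m][ok,2]))
E
```

```text
2.775 pos [0.4809 0.1709 0.4007] q [ 0.122  0.379  1.721 -0.     1.041  1.469] rv [[0.975, 0.223, 0.0], [0.223, -0.975, -0.0], [0.0, 0.0, -1.0]]
cam in tool [0.0818 0.0004 0.0197] look [-0.298 -0.001  0.955] [366.6301212    0.         323.75992476] [-0.0044692  0.         0.         0.         0.       ]
w1 40 88 [324.1 235.1  29.7  31. ] [ 0.5905 -0.1762  0.08  ] tool [0.0011 0.0005 0.3041]
w1 40 168 [324.  235.5  43.5  47.8] [ 0.5902 -0.1762  0.08  ] tool [0.0008 0.0004 0.3041]
w1 40 145 [324.1 235.1  50.1  52. ] [ 0.5905 -0.1762  0.08  ] tool [0.0011 0.0005 0.3041]
w1 60 88 [324.  235.1  30.   31.4] [ 0.5905 -0.1761  0.08  ] tool [0.0011 0.0004 0.3041]
w1 60 124 [324.2 235.3  43.1  45.1] [ 0.5904 -0.1763  0.08  ] tool [0.001  0.0005 0.3041]
w1 60 145 [324.1 235.1  50.3  52.3] [ 0.5906 -0.1762  0.08  ] tool [0.0012 0.0005 0.3041]
w1 90 88 [323.9 235.   30.4  31.9] [ 0.5906 -0.176   0.08  ] tool [1.200e-03 3.000e-04 3.041e-01]
w1 90 122 [324.1 235.3  42.9  44.3] [ 0.5904 -0.1762  0.08  ] tool [0.0009 0.0004 0.3041]
w1 90 148 [324.1 235.1  50.7  52.8] [ 0.5906 -0.1761  0.08  ] tool [0.0012 0.0004 0.3041]
w2 40 123 [322.2 232.6  39.2  44.1] [0.4837 0.1725 0.096 ] tool [ 0.003  -0.0011  0.3047]
w2 60 125 [322.2 232.5  39.8  44.8] [0.4837 0.1725 0.096 ] tool [ 0.0031 -0.0011  0.3047]
1537 301 362 72 255
((534.676025390625, 172.81658935546875), 70.95683288574219) 0.0961806829993946
```

View pics/w2.png

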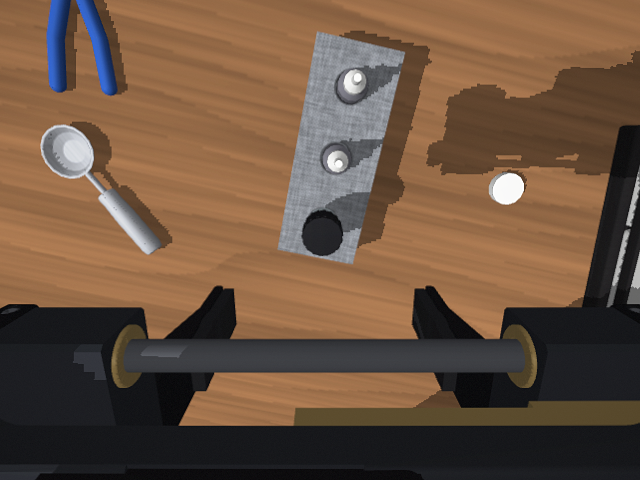

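The cap is at (322,233), with its side face visible and biasing the blob upward. The dropper bottles are at (352,82) and (337,157). I'll refine with the top-face points only.

Run:
```python
from h import *
c=pickle.load(open('w2.pkl','rb'));o=c['o'];T=R.from_quat(o['tool_rot']).as_matrix();P=cloud(c)
print((T.T@(onz(c,(322.2,254.7),.096)-o['position'])).round(4))
m=np.zeros((480,640),bool);m[200:265,290:355]=1
for lo,hi in((.093,.1),(.0945,.098)):
    k=m&(P[...,2]>lo)&(P[...,2]<hi);Q=(P[k]-o['position'])@T
    print(k.sum(),cv2.minEnclosingCircle((Q[:,:2]*1000).astype(np.float32)),cv2.minAreaRect((Q[:,:2]*1000).astype(np.float32)),Q[:,:2].mean(0),np.percentile(P[k][:,2],[5,50,95]))
```

```text
[-0.0158 -0.0011  0.3047]
1258 ((-0.06227780133485794, -1.5890111923217773), 17.106964111328125) ((0.2787599563598633, -1.7890605926513672), (33.61359786987305, 32.75121307373047), 79.09894561767578) [ 0.00060212 -0.00150412] [0.0948651  0.09628008 0.0973743 ]
1200 ((0.19106966257095337, -1.4523136615753174), 16.42888832092285) ((0.026823043823242188, -1.409576416015625), (31.890823364257812, 31.84868621826172), 25.709514617919922) [ 0.00031393 -0.00150382] [0.09522897 0.09632209 0.09734082]
```

Emit:
move_arm([
  [[0.015,-0.033,1.5,0,0,0],[0.015,-0.033,2.5,0,0,0],[0.015,-0.033,3.2,0,0,0],[0.015,-0.033,3.5,0,0,0],[0.015,-0.033,3.69,0,0,0],[0.015,-0.033,3.69,0,0,0],[0.015,-0.033,3.69,0,0,0]],
])

```text
time: 3.7
position: [0.4809, 0.1742, 0.254]
tool_rot: [0.994, 0.114, 0.001, -0.0]
ft_force: [0.1, 0.2, -0.1]
grip_width: 0.087
grip_force: 0.0
```

Emit:
move_arm([
  [[0,0,0,0,0,0],[0,0,0,0,0,0],[0,0,0,0,0,0],[0,0,0,0,0,0],[0,0,0,0,0,0],[0,0,0,0,0,0],[0,0,0,0,0,0],[0,0,0,0,0,0],[0,0,0,0,0,0],[0,0,0,0,0,0]],
], claw=1, squeeze=25)

```text
time: 4.95
position: [0.4805, 0.1742, 0.2531]
tool_rot: [0.994, 0.114, -0.0, -0.0]
ft_force: [-0.5, -0.3, 0.5]
grip_width: 0.0315
grip_force: 24.8
```

Emit:
move_arm([
  [[0,0,-0.5,0,0,0],[0,0,-1.2,0,0,0],[0,0,-2,0,0,0],[0,0,-3,0,0,0],[0,0,-4,0,0,0],[0,0,-5,0,0,0],[0,0,-5.5,0,0,0],[0,0,-5.5,0,0,0],[0,0,-5.5,0,0,0]],
])

```text
time: 6.08
position: [0.48, 0.1741, 0.472]
tool_rot: [0.994, 0.114, -0.001, 0.0]
ft_force: [0.3, -0.4, -0.9]
grip_width: 0.0313
grip_force: 24.8
```

```bash
python3 shot.py w3
```

```text
6.075 pos [0.48   0.1741 0.472 ] q [ 0.129  0.293  1.628 -0.     1.222  1.472] rv [[0.974, 0.226, -0.002], [0.226, -0.974, -0.0], [-0.002, -0.0, -1.0]]
cam in tool [0.0818 0.0004 0.0197] look [-0.298 -0.001  0.954] [366.6301212    0.         323.75992476] [-0.0044692  0.         0.         0.         0.       ]
```

View pics/w3.png

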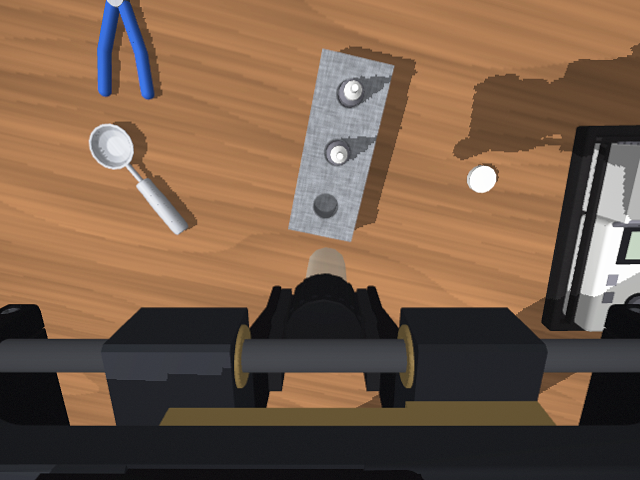

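The vial hangs in the fingers with the glass at (326,265), and its pocket at (326,205) is empty. Next I test which way the roll increases joint 4.

Emit:
move_arm([
  [[0,0,0,0.15,0.015,0],[0,0,0,0.3,0.03,0],[0,0,0,0.3,0.03,0]],
])

```text
time: 6.5
position: [0.4805, 0.1734, 0.4716]
tool_rot: [0.982, 0.111, -0.004, -0.149]
ft_force: [0.4, -0.1, -0.3]
grip_width: 0.031
grip_force: 24.8
```

```bash
python3 -c "
from rig import *;o=get_obs();print(o['position'],o['q'].round(3) if hasattr(o['q'],'round') else o['q'])"
```

```text
[0.48051873 0.1733585  0.47160872] [0.054 0.29  1.651 0.317 1.242 1.29 ]
```

Emit:
move_arm([
  [[0,0,0,0.15,0.015,0],[0,0,0,0.3,0.03,0],[0,0,0,0.45,0.045,0],[0,0,0,0.6,0.06,0],[0,0,0,0.75,0.075,0],[0,0,0,0.9,0.09,0],[0,0,0,1.05,0.105,0],[0,0,0,1.2,0.12,0],[0,0,0,1.2,0.12,0]],
])

```text
time: 7.62
position: [0.4805, 0.1743, 0.4714]
tool_rot: [0.726, 0.082, -0.012, -0.683]
ft_force: [-0.5, -0.1, -0.5]
grip_width: 0.0314
grip_force: 24.8
```

```bash
python3 -c "
from rig import *;o=get_obs();print(o['position'],o['q'])"
```

```text
[0.4804705  0.17433228 0.47144421] [-0.1191167   0.43034405  1.79476415  1.36431486  1.72598954  0.79765769]
```

Emit:
move_arm([
  [[0,0,0,0.15,0.015,0],[0,0,0,0.3,0.03,0],[0,0,0,0.45,0.045,0],[0,0,0,0.6,0.06,0],[0,0,0,0.75,0.075,0],[0,0,0,0.9,0.09,0],[0,0,0,1.05,0.105,0],[0,0,0,1.2,0.12,0],[0,0,0,1.2,0.12,0],[0,0,0,1.2,0.12,0],[0,0,0,1.2,0.12,0],[0,0,0,1.2,0.12,0]],
])

```text
time: 9.12
position: [0.4806, 0.1739, 0.4734]
tool_rot: [-0.212, -0.024, 0.014, 0.977]
ft_force: [1.2, 0.4, -0.0]
grip_width: 0.0311
grip_force: 24.8
```

```bash
python3 -c "
from rig import *;import cv2;o=get_obs();print(o['position'],o['q']);c=camera('side');cv2.imwrite('pics/s4.png',c['pixels'])"
```

```text
[0.48056067 0.1739096  0.47341585] [0.02464106 0.64169412 1.8711807  2.44994504 2.43542693 1.02250038]
```

View pics/s4.png

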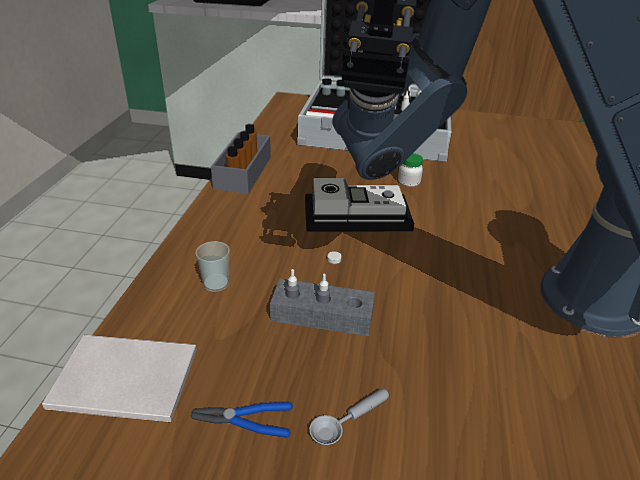

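The tool points up at about 155°, with the gripper at the top of the picture around (385,30); the droppers and stand are undisturbed. Now back upright.

Emit:
move_arm([
  [[0,0,0,-0.15,-0.015,0],[0,0,0,-0.3,-0.03,0],[0,0,0,-0.45,-0.045,0],[0,0,0,-0.6,-0.06,0],[0,0,0,-0.75,-0.075,0],[0,0,0,-0.9,-0.09,0],[0,0,0,-1.05,-0.105,0],[0,0,0,-1.2,-0.12,0],[0,0,0,-1.35,-0.135,0],[0,0,0,-1.35,-0.135,0]],
])

```text
time: 10.42
position: [0.4803, 0.1741, 0.474]
tool_rot: [0.774, 0.089, -0.008, -0.627]
ft_force: [0.2, -1.4, -0.2]
grip_width: 0.0311
grip_force: 24.8
```

Emit:
move_arm([
  [[0,0,0,-0.15,-0.015,0],[0,0,0,-0.3,-0.03,0],[0,0,0,-0.45,-0.045,0],[0,0,0,-0.6,-0.06,0],[0,0,0,-0.75,-0.075,0],[0,0,0,-0.9,-0.09,0],[0,0,0,-1.05,-0.105,0],[0,0,0,-1.2,-0.12,0],[0,0,0,-1.35,-0.135,0],[0,0,0,-1.35,-0.135,0],[0,0,0,-1.35,-0.135,0],[0,0,0,-1.35,-0.135,0]],
])

```text
time: 11.92
position: [0.4805, 0.1738, 0.4728]
tool_rot: [0.994, 0.113, -0.001, -0.001]
ft_force: [-0.1, -0.1, -0.6]
grip_width: 0.0312
grip_force: 24.8
```

```bash
python3 shot.py w5
```

```text
11.925 pos [0.4805 0.1738 0.4728] q [0.128 0.293 1.627 0.002 1.223 1.471] rv [[0.974, 0.225, -0.001], [0.225, -0.974, 0.002], [-0.001, -0.002, -1.0]]
cam in tool [0.0818 0.0004 0.0197] look [-0.298 -0.001  0.955] [366.6301212    0.         323.75992476] [-0.0044692  0.         0.         0.         0.       ]
```

Emit:
move_arm([
  [[0.696,9.15,0,0,0,0],[0.696,9.15,0,0,0,0],[0.696,9.15,0,0,0,0],[0.696,9.15,0,0,0,0],[0.696,9.15,0,0,0,0],[0.696,9.15,0,0,0,0],[0.696,9.15,1,0,0,0],[0.696,9.15,2,0,0,0],[0.696,9.15,2.87,0,0,0],[0.696,9.15,2.87,0,0,0],[0.696,9.15,2.87,0,0,0],[0.696,9.15,2.87,0,0,0]],
])

```text
time: 13.48
position: [0.5909, -0.1764, 0.3604]
tool_rot: [0.994, 0.114, 0.002, 0.001]
ft_force: [1.3, 0.9, -0.4]
grip_width: 0.0312
grip_force: 24.8
```

```bash
python3 shot.py w6
python3 - <<'E'
from rig import *
from h import *
d={n:camera(n) for n in('scene','side')}
d['wrist']=pickle.load(open('w6.pkl','rb'))
pickle.dump(d,open('c6.pkl','wb'))
W=np.array([.5905,-.1763,.09]);ims=[]
for n in d:
    c=d[n];p=c['extrinsics']@np.r_[W,1];p=p[:3]*[1,-1,-1]
    uv=cv2.projectPoints(p.reshape(1,1,3),np.zeros(3),np.zeros(3),c['camera_matrix'],np.array(c['D']))[0].ravel()
    u,v=uv.round().astype(int);s=30 if n!='wrist' else 65;print(n,u-s,v-s)
    y0=max(0,v-s);ims.append(cv2.resize(c['pixels'][y0:y0+2*s,u-s:u+s],(264,264),interpolation=cv2.INTER_CUBIC))
cv2.imwrite('pics/c6.png',np.hstack(ims))
E
```

```text
13.475 pos [ 0.5909 -0.1764  0.3604] q [-0.471  0.567  1.499  0.     1.071  0.872] rv [[0.974, 0.226, 0.004], [0.226, -0.974, -0.002], [0.003, 0.002, -1.0]]
cam in tool [0.0818 0.0004 0.0197] look [-0.298 -0.001  0.955] [366.6301212    0.         323.75992476] [-0.0044692  0.         0.         0.         0.       ]
scene 217 202
side 301 155
wrist 257 186
```

View pics/c6.png

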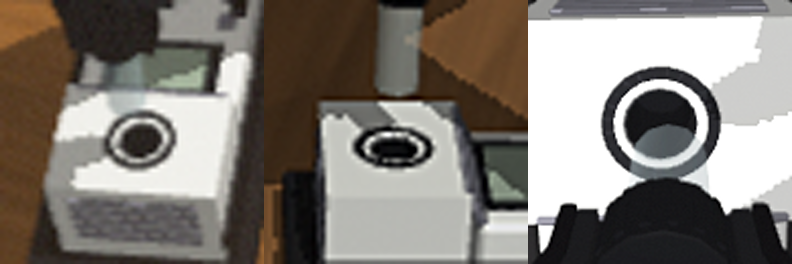

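Run:
```python
from h import *
d=pickle.load(open('c6.pkl','rb'))
a=cv2.resize(d['wrist']['pixels'][210:295,280:366],None,fx=6.5,fy=6.5,interpolation=cv2.INTER_NEAREST)
b=cv2.resize(d['side']['pixels'][145:200,312:350],None,fx=6.5,fy=6.5,interpolation=cv2.INTER_NEAREST)
m=np.zeros((552,a.shape[1]+b.shape[1],3),np.uint8);m[:a.shape[0],:a.shape[1]]=a;m[:b.shape[0],a.shape[1]:]=b
m=cv2.LUT(m,(255*(np.arange(256)/255)**.6).astype(np.uint8))
cv2.imwrite('pics/c6b.png',m);print(m.shape,a.shape)
P=cloud(d['side']);q=P[150:176,322:342];k=np.hypot(q[...,0]-.5905,q[...,1]+.1763)<.03
print(k.sum(),q[k].mean(0) if k.any() else'')
g=cv2.cvtColor(d['side']['pixels'],6)
for v in range(158,178,3):print(v,g[v,320:344].tolist(),d['side']['range_z'][v,330].round(3))
```

```text
(552, 806, 3) (552, 559, 3)
278 [ 0.58969394 -0.16453846  0.1585652 ]
158 [49, 48, 46, 42, 40, 40, 42, 72, 89, 99, 106, 113, 120, 120, 120, 116, 113, 51, 42, 43, 40, 38, 83, 83] 1.184
161 [46, 43, 40, 41, 41, 40, 41, 76, 90, 100, 106, 111, 116, 114, 114, 109, 82, 79, 79, 86, 87, 83, 80, 81] 1.189
164 [42, 39, 40, 41, 44, 42, 50, 81, 92, 103, 108, 111, 114, 133, 134, 128, 96, 82, 82, 83, 82, 79, 79, 81] 1.192
167 [39, 40, 42, 42, 45, 42, 58, 84, 95, 105, 110, 112, 115, 115, 113, 108, 52, 47, 85, 86, 83, 82, 82, 80] 1.195
170 [42, 43, 43, 44, 45, 41, 59, 88, 96, 106, 109, 113, 115, 112, 112, 105, 50, 41, 43, 43, 42, 48, 84, 84] 1.205
173 [43, 44, 44, 46, 44, 40, 73, 89, 98, 107, 111, 114, 114, 113, 111, 107, 50, 42, 44, 45, 46, 44, 43, 45] 1.206
176 [41, 42, 45, 43, 44, 44, 39, 47, 59, 86, 96, 125, 104, 80, 53, 41, 38, 41, 44, 43, 43, 42, 41, 43] 1.214
```

View pics/c6b.png

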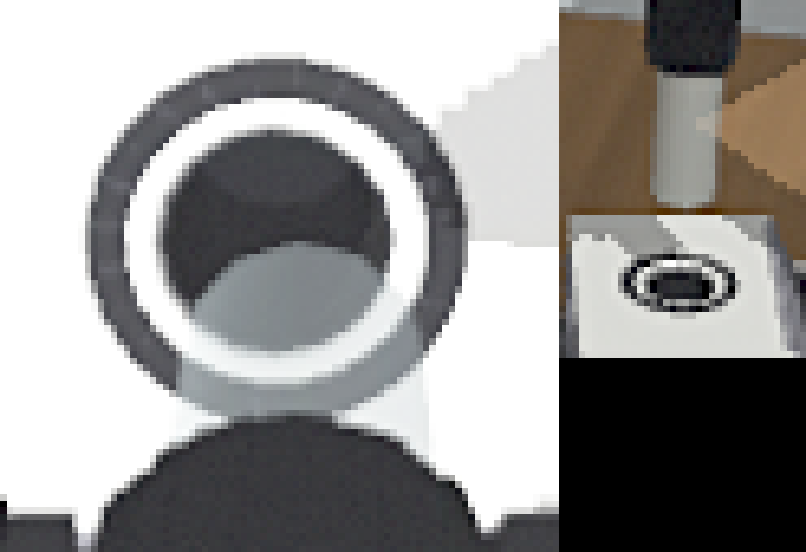

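The wrist crop shows the glass bottom rim centred at u≈327 with its front edge at v≈247, the cap at u≈324.6, and the well ring at u≈322.5. So the vial looks slightly tilted, with its foot towards +tool y. I'll quantify this on a settled frame.

```bash
cat > meas.py <<'E'
import sys;from h import *
c=pickle.load(open(sys.argv[1]+'.pkl','rb'));o=c['o'];T=R.from_quat(o['tool_rot']).as_matrix()
def tz(uv,z): # tool-frame point at tool depth z
    a,d=ray(c,uv);a=T.T@(a-o['position']);d=T.T@d;return a+d*(z-a[2])/d[2]
g=cv2.cvtColor(c['pixels'],6).astype(int)
w=None
cs,_=cv2.findContours((g<60).astype(np.uint8),cv2.RETR_LIST,cv2.CHAIN_APPROX_NONE)
def edges(v,u0,u1,sgn): # strongest gradient subpixel
    r=cv2.GaussianBlur(g.astype(np.float32),(3,3),0)[v]; d=np.diff(r)[u0:u1]*sgn;i=int(d.argmax());w=np.clip(d[max(0,i-1):i+2],0,None)
    return u0+max(0,i-1)+(w*np.arange(len(w))).sum()/w.sum()+.5, d.max()
for v in range(262,282,2): print(v,'L',np.round(edges(v,296,325,-1),1),np.round(edges(v,296,325,1),1),'R',np.round(edges(v,326,360,-1),1),np.round(edges(v,326,360,1),1))
for u in (318,321,324,327,330,333): print('col',u,g[238:256,u].tolist(),'cap',g[266:282,u].tolist())
# outer ring fit: top half points
k=max(cs,key=lambda k:len(k) if (abs(k[:,0,0].mean()-322)<15 and 225<k[:,0,1].mean()<270 and len(k)<400) else 0)
print('ring',len(k),k[:,0].min(0),k[:,0].max(0))
E
python3 shot.py w7; python3 meas.py w7
python3 - <<'E'
import sys;sys.argv=['','w7']
import io,contextlib
with contextlib.redirect_stdout(io.StringIO()): exec(open('meas.py').read())
print('glass front',tz((326.5,247.2),.243),'cap front-bottom',tz((324.6,273.5),.187),'cy',c['camera_matrix'][1])
for v in (270,): print(tz((326.9,v),.23))
E
```

```text
13.625 pos [ 0.5905 -0.1761  0.3597] q [-0.471  0.567  1.501  0.     1.071  0.872] rv [[0.974, 0.226, 0.002], [0.226, -0.974, -0.001], [0.002, 0.002, -1.0]]
cam in tool [0.0818 0.0004 0.0196] look [-0.298 -0.001  0.955] [366.6301212    0.         323.75992476] [-0.0044692  0.         0.         0.         0.       ]
262 L [298.6  80.2] [306.4  70.3] R [338.6  41.3] [346.7  90.2]
264 L [300.4  76.8] [307.7  55.3] R [336.4  30.5] [345.4  54.2]
266 L [302.4  67.1] [307.3  33.2] R [332.6  29.7] [343.6  50.6]
268 L [304.5  66.6] [307.5  21.6] R [327.   12.6] [341.5  43.4]
270 L [307.5  35.1] [324.5   1.6] R [327.7   2.4] [338.4  34.8]
272 L [311.4  29.6] [3.185e+02 1.000e-01] R [327.5   1.4] [334.6  24.6]
274 L [314.5  46.9] [318.5   0.9] R [343.2   1.7] [331.4  51.4]
276 L [309.5  56.3] [319.9   1.1] R [328.8   0.4] [339.6  30.4]
278 L [305.4  46.2] [312.7   1.1] R [335.4   0.8] [342.3  64.6]
280 L [303.5  93.7] [308.4   1.4] R [337.3   1.4] [344.5  57.8]
col 318 [29, 28, 23, 22, 22, 21, 20, 22, 22, 21, 18, 82, 97, 96, 97, 95, 96, 94] cap [235, 207, 128, 99, 102, 103, 104, 89, 42, 18, 20
[... 321 characters left out ...]
21, 22, 21]
col 327 [30, 30, 25, 23, 22, 21, 23, 21, 18, 50, 84, 88, 86, 87, 87, 87, 86, 88] cap [233, 205, 124, 97, 103, 104, 106, 64, 25, 19, 23, 20, 21, 21, 20, 21]
col 330 [29, 25, 21, 22, 22, 24, 23, 23, 21, 22, 80, 88, 87, 86, 87, 88, 87, 86] cap [238, 152, 93, 97, 97, 97, 96, 104, 53, 16, 22, 20, 22, 23, 23, 22]
col 333 [22, 21, 21, 20, 19, 23, 21, 22, 23, 20, 37, 81, 87, 86, 88, 90, 89, 87] cap [139, 103, 100, 101, 100, 95, 111, 226, 208, 98, 13, 21, 21, 22, 22, 21]
ring 226 [294 219] [351 268]
glass front [0.0104332  0.00195824 0.243     ] cap front-bottom [0.01479841 0.00065699 0.187     ] cy [  0.         366.6301212  244.75954439]
[-1.15725987e-04  2.13949270e-03  2.30000000e-01]
```

Run:
```python
from h import *
d=pickle.load(open('c6.pkl','rb'));c=d['side'];g=cv2.cvtColor(c['pixels'],6).astype(np.float32)
def ony(uv,y=-.1763):
    o,r=ray(c,uv);return o+r*(y-o[1])/r[1]
def cross(row,a,b,th):
    r=row[a:b];i=np.nonzero(np.diff((r>th).astype(int)))[0];return [round(float(a+k+(th-r[k])/(r[k+1]-r[k])),2) for k in i]
for v in(166,168,170,172,173): 
    l=cross(g[v],322,330,65)[:1]; r=cross(g[v],333,340,75)[:1]
    if l and r: u=(l[0]+r[0])/2;print('glass',v,l,r,ony((u,v)).round(4))
for v in (145,147,149,151,153): 
    print('cap',v,g[v,320:346].astype(int).tolist())
c0=pickle.load(open('c0.pkl','rb'))
for n,bx in(('side',(175,205,310,350)),('scene',(215,255,225,270))):
    cc=c0[n];gg=cv2.cvtColor(cc['pixels'],6)[bx[0]:bx[1],bx[2]:bx[3]];gg=cv2.resize(gg,None,fx=4,fy=4,interpolation=cv2.INTER_CUBIC)
    for th in(80,110):
        for k in cv2.findContours((gg<th).astype(np.uint8),1,1)[0]:
            if len(k)>60:
                e=cv2.fitEllipse(k);uv=((e[0][0]+.5)/4-.5+bx[2],(e[0][1]+.5)/4-.5+bx[0])
                if max(e[1])<140:print(n,th,np.round(uv,2),np.round(np.array(e[1])/4,1),onz(cc,uv,.08).round(4))
# compare w3 / w5 / w7 cap+glass front edges, wrist
for n in('w3','w5','w7'):
    w=pickle.load(open(n+'.pkl','rb'));gw=cv2.cvtColor(w['pixels'],6);print(n,gw[238:282:1,325].tolist())
    print('   rows L/R',gw[262,296:356].tolist())
```

```text
glass 166 [326.31] [335.81] [ 0.5915 -0.1763  0.1408]
glass 168 [326.26] [335.59] [ 0.5916 -0.1763  0.1355]
glass 170 [326.21] [335.55] [ 0.5915 -0.1763  0.1302]
glass 172 [325.83] [335.57] [ 0.5916 -0.1763  0.1247]
glass 173 [325.76] [335.56] [ 0.5916 -0.1763  0.122 ]
cap 145 [97, 98, 98, 100, 107, 35, 1, 9, 11, 11, 10, 9, 9, 7, 8, 6, 7, 8, 6, 0, 106, 101, 98, 96, 96, 96]
cap 147 [59, 65, 79, 85, 94, 28, 7, 11, 10, 9, 11, 10, 8, 7, 9, 7, 9, 9, 8, 0, 103, 100, 97, 97, 96, 96]
cap 149 [43, 45, 44, 45, 50, 15, 4, 11, 9, 8, 5, 8, 9, 10, 6, 10, 9, 5, 8, 17, 84, 85, 85, 101, 104, 105]
cap 151 [45, 45, 47, 48, 43, 12, 9, 9, 7, 11, 9, 8, 11, 9, 11, 11, 8, 8, 14, 19, 45, 44, 41, 42, 41, 43]
cap 153 [45, 46, 48, 50, 49, 28, 9, 10, 8, 9, 10, 11, 9, 8, 14, 6, 9, 7, 13, 36, 47, 45, 45, 44, 46, 45]
side 80 [330.1  188.02] [ 7.5 13.4] [ 0.5913 -0.1773  0.08  ]
side 80 [329.99 188.05] [ 8.8 17.6] [ 0.5915 -0.1771  0.08  ]
side 110 [330.07 188.16] [ 7.3 13.1] [ 0.5912 -0.1767  0.08  ]
side 110 [329.95 188.04] [ 9.3 17.9] [ 0.5916 -0.1772  0.08  ]
scene 80 [268.71 252.33] [ 1.4 11.7] [ 0.6272 -0.1013
[... 1473 characters left out ...]
4, 152, 147, 143, 142, 140, 139, 139, 138, 136, 137, 138, 138, 140, 140, 140, 140, 142, 142, 141, 142, 142, 141, 141, 140, 141, 140, 138, 138, 136, 137, 137, 134, 137, 144, 144, 143, 143, 143, 142, 141, 141, 141, 141, 140]
w7 [28, 29, 28, 25, 20, 21, 20, 22, 19, 75, 89, 87, 87, 86, 87, 87, 86, 87, 88, 87, 87, 88, 86, 85, 92, 140, 210, 230, 231, 237, 150, 93, 102, 101, 104, 53, 17, 20, 21, 24, 22, 21, 23, 21]
   rows L/R [255, 255, 237, 90, 35, 42, 49, 46, 41, 35, 87, 231, 255, 251, 243, 241, 238, 222, 197, 170, 132, 117, 100, 94, 93, 92, 93, 91, 90, 92, 88, 87, 107, 136, 163, 200, 223, 229, 228, 229, 230, 234, 206, 138, 96, 92, 95, 95, 75, 49, 29, 223, 255, 255, 255, 255, 255, 255, 255, 255]
```

Emit:
move_arm([
  [[0.015,0.065,0,0.02,0,0],[0.015,0.065,0.3,0.02,0,0],[0.015,0.065,0.6,0.02,0,0],[0.015,0.065,0.6,0.02,0,0],[0.015,0.065,0.6,0.02,0,0],[0.015,0.065,0.6,0.02,0,0]],
])

```text
time: 14.42
position: [0.5916, -0.1785, 0.3346]
tool_rot: [0.993, 0.114, -0.001, -0.01]
ft_force: [-0.4, 1.0, -0.2]
grip_width: 0.0307
grip_force: 24.8
```

```bash
python3 shot.py w8
python3 - <<'E'
from rig import *
from h import *
w=pickle.load(open('w8.pkl','rb'));d={n:camera(n) for n in('scene','side')};pickle.dump(d,open('c8.pkl','wb'))
a=cv2.resize(w['pixels'][210:295,280:366],None,fx=5,fy=5,interpolation=0)
b=cv2.resize(d['side']['pixels'][150:202,315:346],(186,312),interpolation=0)
e=cv2.resize(d['scene']['pixels'][212:250,234:264],(180,228),interpolation=0)
m=np.zeros((425,430+366+4,3),np.uint8);m[:425,:430]=a;m[:312,430:616]=b;m[:228,616:796]=e
m=cv2.LUT(m,(255*(np.arange(256)/255)**.6).astype(np.uint8));cv2.imwrite('pics/c8.png',m)
E
```

```text
14.425 pos [ 0.5916 -0.1785  0.3346] q [-0.477  0.603  1.513  0.018  1.038  0.857] rv [[0.974, 0.226, -0.004], [0.226, -0.974, 0.019], [0.0, -0.02, -1.0]]
cam in tool [0.0818 0.0004 0.0197] look [-0.298 -0.001  0.955] [366.6301212    0.         323.75992476] [-0.0044692  0.         0.         0.         0.       ]
```

View pics/c8.png

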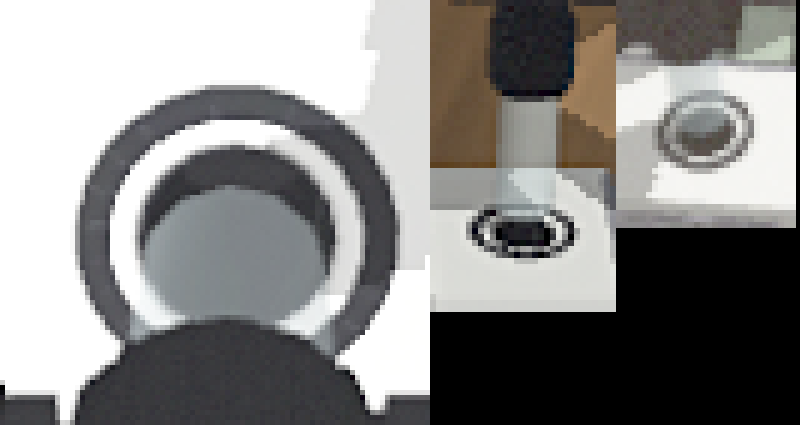

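The glass foot now sits concentric over the well: wrist hole centre is at crop (237,230) and the glass apex at (235,185), and the side and scene views agree. I lower along world vertical in stages.

Emit:
move_arm([
  [[0,0.012,0.1,0,0,0],[0,0.014,0.2,0,0,0],[0,0.016,0.3,0,0,0],[0,0.018,0.4,0,0,0],[0,0.02,0.5,0,0,0],[0,0.022,0.6,0,0,0],[0,0.022,0.6,0,0,0]],
])

```text
time: 15.45
position: [0.5914, -0.1788, 0.3099]
tool_rot: [0.993, 0.114, -0.001, -0.01]
ft_force: [0.1, 0.1, -0.7]
grip_width: 0.0313
grip_force: 24.8
```

Run:
```python
from rig import *
o=get_obs();print(o['position'],o['ft_force'],o['moment'],o['grip_force'])
```

```text
[ 0.59144532 -0.17882813  0.30987639] [ 0.09947275  0.08892642 -0.67443402] [-0.02568767  0.02439447 -0.01625745] 24.837132338579977
```

Emit:
move_arm([
  [[0,0.002,0.1,0,0,0],[0,0.004,0.2,0,0,0],[0,0.006,0.3,0,0,0],[0,0.008,0.4,0,0,0],[0,0.01,0.5,0,0,0],[0,0.01,0.5,0,0,0]],
])

```text
time: 16.2
position: [0.5914, -0.1788, 0.2899]
tool_rot: [0.993, 0.114, -0.002, -0.01]
ft_force: [0.7, -0.0, -0.1]
grip_width: 0.0313
grip_force: 24.8
```

Emit:
move_arm([
  [[0,0.002,0.1,0,0,0],[0,0.004,0.2,0,0,0],[0,0.006,0.3,0,0,0],[0,0.008,0.4,0,0,0],[0,0.009,0.46,0,0,0],[0,0.009,0.46,0,0,0]],
])

```text
time: 16.95
position: [0.5915, -0.1789, 0.2717]
tool_rot: [0.993, 0.114, -0.001, -0.01]
ft_force: [0.3, 0.5, -0.0]
grip_width: 0.0312
grip_force: 24.8
```

Emit:
move_arm([
  [[0,0,0.03,0,0,0],[0,0.001,0.06,0,0,0],[0,0.001,0.08,0,0,0],[0,0.001,0.08,0,0,0]],
])

```text
time: 17.45
position: [0.5915, -0.1788, 0.2687]
tool_rot: [0.993, 0.114, -0.001, -0.01]
ft_force: [1.0, -0.4, 0.2]
grip_width: 0.0313
grip_force: 24.8
```

Emit:
move_arm([
  [[0,0,0.02,0,0,0],[0,0,0.035,0,0,0],[0,0,0.035,0,0,0]],
])

```text
time: 17.82
position: [0.5915, -0.1788, 0.2673]
tool_rot: [0.993, 0.114, -0.001, -0.01]
ft_force: [-0.7, -0.1, -0.8]
grip_width: 0.0311
grip_force: 24.8
```

Now creep until contact.

Emit:
move_arm([
  [[0,0,0.02,0,0,0],[0,0,0.02,0,0,0]],
])

```text
time: 18.08
position: [0.5916, -0.1788, 0.2669]
tool_rot: [0.993, 0.114, -0.001, -0.01]
ft_force: [-0.9, 0.5, 3.2]
grip_width: 0.0311
grip_force: 24.8
```

Emit:
move_arm([
  [[0,0,0.02,0,0,0],[0,0,0.02,0,0,0]],
])

```text
time: 18.32
position: [0.5916, -0.1788, 0.2669]
tool_rot: [0.993, 0.114, -0.001, -0.01]
ft_force: [-1.6, -0.1, 6.6]
grip_width: 0.0312
grip_force: 24.8
```

Emit:
move_arm([
  [[0,0,-0.02,0,0,0],[0,0,-0.02,0,0,0],[0,0,-0.02,0,0,0],[0,0,-0.02,0,0,0],[0,0,-0.02,0,0,0],[0,0,-0.02,0,0,0]],
], claw=-0.6)

```text
time: 19.08
position: [0.5915, -0.1788, 0.2664]
tool_rot: [0.993, 0.114, -0.001, -0.01]
ft_force: [-0.2, 0.7, -0.3]
grip_width: 0.0691
grip_force: 0.0
```

Emit:
move_arm([
  [[0,-0.01,-0.5,0,0,0],[0,-0.02,-1,0,0,0],[0,-0.04,-2,0,0,0],[0,-0.06,-3,-0.02,0,0],[0,-0.06,-3,-0.02,0,0],[0,-0.06,-3,-0.02,0,0],[0,-0.06,-3,-0.02,0,0]],
])

```text
time: 19.95
position: [0.591, -0.1786, 0.3849]
tool_rot: [0.994, 0.114, -0.001, -0.001]
ft_force: [-0.5, -0.5, -0.6]
grip_width: 0.0695
grip_force: 0.0
```

```bash
python3 shot.py w9
python3 - <<'E'
from rig import *
from h import *
ims=[]
for n,(u,v) in dict(scene=(250,215),side=(355,185)).items():
    c=camera(n);ims.append(cv2.resize(c['pixels'][v-50:v+50,u-50:u+50],(250,250),interpolation=2))
    P=cloud(c);k=(P[...,2]>.1)&(P[...,2]<.125)&(np.hypot(P[...,0]-.59,P[...,1]+.176)<.03)
    print(n,k.sum(),np.percentile(P[k][:,2],[10,50,90]),cv2.minAreaRect((P[k][:,:2]*1000).astype(np.float32)))
w=pickle.load(open('w9.pkl','rb'));ims.append(cv2.resize(w['pixels'],(300,225))); ims[-1]=np.vstack([ims[-1],np.zeros((25,300,3),np.uint8)])
cv2.imwrite('pics/c9.png',np.hstack(ims))
E
```

```text
19.95 pos [ 0.591  -0.1786  0.3849] q [-0.474  0.54   1.472  0.     1.133  0.869] rv [[0.974, 0.226, -0.003], [0.226, -0.974, 0.002], [-0.003, -0.002, -1.0]]
cam in tool [0.0818 0.0004 0.0197] look [-0.298 -0.001  0.955] [366.6301212    0.         323.75992476] [-0.0044692  0.         0.         0.         0.       ]
scene 137 [0.1041955  0.11174224 0.11410834] ((590.4746704101562, -175.46612548828125), (33.42371368408203, 33.09147262573242), 5.7315239906311035)
side 123 [0.10270246 0.11000485 0.11188141] ((590.4303588867188, -172.4871826171875), (32.55109786987305, 33.06855010986328), 22.265174865722656)
```

View pics/c9.png

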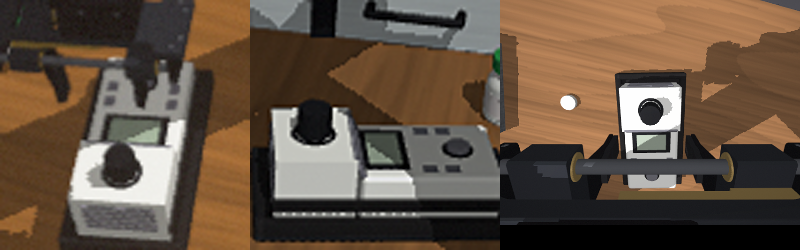

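The cap sits on the rim in all three views, with its top at about 0.110 m, and the fingers are clear. Next is the READ key with closed fingers.

Emit:
move_arm([
  [[-1.2,-0.04,0,0,0,0],[-2.4,-0.08,0,0,0,0],[-3.57,-0.11,0,0,0,0],[-3.57,-0.11,1,0,0,0],[-3.57,-0.11,2,0,0,0],[-3.57,-0.11,2.8,0,0,0],[-3.57,-0.11,3.0,0,0,0],[-3.57,-0.11,3.05,0,0,0],[-3.57,-0.11,3.05,0,0,0],[-3.57,-0.11,3.05,0,0,0]],
], claw=1, squeeze=10)

```text
time: 21.35
position: [0.4518, -0.2069, 0.2656]
tool_rot: [0.994, 0.114, 0.001, 0.001]
ft_force: [-0.3, 0.0, 0.5]
grip_width: 0.0005
grip_force: 0.0
```

Run:
```python
from rig import *
from h import *
o=get_obs();print(o['position'],o['grip_width'],o['ft_force'])
d={}
for n in('scene','side'):
    c=camera(n);d[n]=c;P=cloud(c)
    k=(P[...,2]>.064)&(P[...,2]<.12)&(np.hypot(P[...,0]-.451,P[...,1]+.2067)<.045)
    for lo,hi in((.066,.07),(.072,.08),(.08,.1)):
        q=P[k&(P[...,2]>lo)&(P[...,2]<hi)];print(n,lo,len(q),q.mean(0).round(4) if len(q) else '')
pickle.dump(d,open('c10.pkl','wb'))
```

```text
[ 0.45176602 -0.20694637  0.26558796] 0.0004700368101671557 [-0.31603227  0.04325257  0.45008314]
scene 0.066 144 [ 0.4564 -0.2064  0.0674]
scene 0.072 12 [ 0.4529 -0.2084  0.0728]
scene 0.08 25 [ 0.457  -0.2039  0.0927]
side 0.066 40 [ 0.4543 -0.2052  0.0684]
side 0.072 3 [ 0.4539 -0.208   0.0729]
side 0.08 61 [ 0.4522 -0.2     0.0925]
```

Emit:
move_arm([
  [[0,0,0.1,0,0,0],[0,0,0.2,0,0,0],[0,0,0.3,0,0,0],[0,0,0.3,0,0,0],[0,0,0.3,0,0,0]],
])

```text
time: 22.08
position: [0.4514, -0.2068, 0.2524]
tool_rot: [0.994, 0.114, -0.0, -0.0]
ft_force: [0.3, 0.6, -0.4]
grip_width: 0.0006
grip_force: 0.0
```

Emit:
move_arm([
  [[0,0,0.03,0,0,0],[0,0,0.05,0,0,0],[0,0,0.05,0,0,0]],
])

```text
time: 22.45
position: [0.4515, -0.2068, 0.2508]
tool_rot: [0.994, 0.114, 0.0, 0.0]
ft_force: [-0.7, 0.6, 3.8]
grip_width: 0.0004
grip_force: 1.3
```

Emit:
move_arm([
  [[0,0,0.03,0,0,0],[0,0,0.06,0,0,0],[0,0,0.06,0,0,0],[0,0,0.06,0,0,0]],
])

```text
time: 22.95
position: [0.4515, -0.2068, 0.2483]
tool_rot: [0.994, 0.114, 0.0, 0.0]
ft_force: [0.2, 1.0, 5.5]
grip_width: 0.0003
grip_force: 2.6
```

Emit:
move_arm([
  [[0,0,0.02,0,0,0],[0,0,0.04,0,0,0],[0,0,0.04,0,0,0]],
])

```text
time: 23.32
position: [0.4515, -0.2068, 0.2469]
tool_rot: [0.994, 0.114, 0.0, 0.0]
ft_force: [-0.2, -0.0, 6.2]
grip_width: 0.0006
grip_force: 3.3
```

Emit:
move_arm([
  [[0,0,0.02,0,0,0],[0,0,0.02,0,0,0],[0,0,0.02,0,0,0]],
])

```text
time: 23.7
position: [0.4515, -0.2068, 0.2466]
tool_rot: [0.994, 0.114, 0.0, 0.0]
ft_force: [-1.7, 1.0, 10.3]
grip_width: 0.0003
grip_force: 5.2
```

Emit:
move_arm([
  [[0,0,0.01,0,0,0],[0,0,0.01,0,0,0]],
])

```text
time: 23.95
position: [0.4515, -0.2068, 0.2465]
tool_rot: [0.994, 0.114, 0.0, 0.0]
ft_force: [-2.5, 0.1, 13.7]
grip_width: 0.0004
grip_force: 6.7
```

Emit:
move_arm([
  [[0,0,-0.01,0,0,0],[0,0,-0.01,0,0,0],[0,0,-0.01,0,0,0],[0,0,-0.01,0,0,0],[0,0,-0.01,0,0,0],[0,0,-0.01,0,0,0]],
])

```text
time: 24.7
position: [0.4515, -0.2068, 0.2466]
tool_rot: [0.994, 0.114, 0.0, 0.0]
ft_force: [-2.4, 1.3, 10.2]
grip_width: 0.0002
grip_force: 5.2
```

Run:
```python
from rig import *
o=get_obs();print(o['position'],o['ft_force'])
if 7<o['ft_force'][2]<15: print(hand_in())
```

```text
[ 0.45148621 -0.20679205  0.24655731] [-2.43368181  1.31695581 10.20408483]
the job is handed in; nothing more can be done
None
```

I turned the vial over and back, lowered it home in the well and let go of it, then handed in at 24.7 s with the fingers holding READ at its stop under about 10 N; the hand-in gave no verdict.

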